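Unpin and open the codex transit case

TASK

Open the little plywood transit case: first clear its lid, setting the steel weight that stands on it gently down upright in the steel tray, and drawing the T-handled retaining pin out of the hasp staple and laying it in the tray as well. With both in the tray, raise the lid and put it right back until it rests open on its stops. Leave everything else standing where it is.

Things in the scene. Friction and masses are not known exactly. Their poses are not given: they have to be found in the camera images.
- case: Plywood transit case fixed to the table. Origin: centre of its underside. x points from its front (lip and hasp) to its rear (hinge), y along its width, z up. Shut lid 180 (x, -90 to +90) by 240 mm (y), 12 thick, top 97 mm up. Front batten face at x = -70 mm (lid overhangs it by 20). A hasp strap 3 mm thick, 46 wide (y), lies on the lid on its middle line from x = -20 forward; its rounded nose juts out over the lip to x = -115
- lid (a joint): lid hinge angle: 0 shut, grows as the front of the lid rises, 1.85 rad (106 degrees) open against its stops. About 0.5 kg, turns freely: falls shut if let go before upright, falls back onto its stops once past upright. While the pin is in the staple it lifts only about 5 mm
- lid_lip (a point): middle of the lower front edge of the lid, 180 mm from the hinge line; moves with the lid. On the shut lid 85 mm above the table, with a 20 mm overhang and free space below: the lid can be raised by a fingertip pried or hooked under this lip anywhere along its 240 mm width
- lid_hinge (a point): middle of the hinge line, which runs along the case's y axis at the height of the rim (85 mm), at x = +90 mm of the case
- staple_eye (a point): middle of the eye of the steel staple, an upright loop of 8 mm bar rising from the front rim through slots in lid and strap, at x = -56, y = 0 of the case. Loop in the case's x-z plane: eye 16 mm wide (x), 15 high above the strap; top of the loop 123 mm above the table, 32 wide (x), 8 thick (y). The pin lies through it along the case's y
- pin_mid (a point): middle of the loose steel retaining pin (96 mm, 0.13 kg) on its shank's axis, 8 mm above what the handle lies on. y along the shank: 10 mm diameter, tip at y = +44; T-handle, a bar of 16 mm diameter and 64 mm length along x, centred at y = -44; z up. Starts through the staple, handle resting on the lid on the case's -y side; slides out freely that way only, after about 37 mm
- weight_mid (a point): centre, half-way up, of the turned steel weight that stands loose on the lid: 66 mm high, base 54 mm diameter and 36 mm high, narrow neck, knob of 26 mm diameter from 49 to 62 mm above its underside; 0.45 to 0.8 kg. z axis up
- tray_floor (a point): middle of the inner floor (4 mm above the table) of the steel instrument tray, fixed to the table: inside 222 mm (x) by 157 mm (y), outside 230 by 165 mm, walls 32 mm high over the table. A brush lies along its +y side, the rest is free. Axes along its sides, z up
- spare_weight_mid (a point): bystander: centre of a second weight like the first, 66 mm high, standing on the table. Leave it
- jar_mid (a point): bystander: centre of a glass jar, 64 mm diameter, 115 mm high, standing close in front of the case, to one side or the other
- tape: bystander: wooden ring (tape roll core), 90 mm diameter, 24 mm high, flat on the table in front of the case on the other side from the jar; origin at its underside
- wash_mid (a point): bystander: centre of a white bottle, 68 mm diameter, 190 mm high, standing on the table
- brush: bystander: flat paste brush 180 mm long, up to 26 mm wide and 15 mm high, lying in the tray along one of its long sides, its x axis along it, origin at its middle. Leave it there
- folder: bystander: flat white bone folder 170 by 22 by 6 mm, lying on the table in front of the tray, its x axis along it
Mind the look-alikes: they are no part of the job. Of the things shaped like the part that bears pin_mid, the bare steel one is meant.

How it is judged:
By the outcome, as a careful person would: the job done as asked, in the order asked, and still so for the second after the job is handed in, with the robot touching nothing.
It also fails if it takes over 72 s, if anything falls off the work surface, if the arm or the gripper's body presses on something with over 40 N, if the wrist force passes 120 N, or if a joint passes its speed limit or range.

ROBOT

A 6-joint arm with a two-finger parallel gripper is mounted at the origin on the work surface. World frame = base frame: x ahead of the robot, y to its left, z up, the work surface at z = 0. Lengths are in m, angles in rad, forces in N, time in s.
With the tool pointing down it reaches from about 0.275 to 0.825 m from the base axis. Payload 4.9 kg.
Tool frame: the origin (TCP) lies at the very end of the fingers, on their centre line; the grasp point (between the pads) lies 19 mm behind it (manip.tcp_to_grasp is the distance from the TCP to the grasp point, in m); z points along the fingers, y is the line along which they close (so a half turn about z gives the same grasp; the last joint's range is limited). The gripper opens to 85 mm and grips with 20 to 120 N. Pads are 22 mm wide; open, the fingers measure 114 mm over their backs; the gripper's body (76 mm by 85 mm) begins 54 mm behind the grasp point. The pads swing forward as they close: fully open they stand 13 mm farther back than shut.
Start: joints at [-1.4, 0.326, -0.193, 1.052, 0, 1.437], TCP at [0.165, -0.525, 0.195] pointing down, gripper open.
Joint ranges: [-2.65, 2.65], [-0.97, 1.79], [-1.3, 1.35], [-1.93, 2.1], [-1.47, 1.37], [-3.14, 3.14]. Speed limits (rad/s): [2.57, 2.57, 3.14, 3.14, 3.14, 3.14].

INTERFACE

Orientations are given as a unit quaternion [x, y, z, w].
In Python, from workcell import get_state, optics, manip gives the robot as it stands.
- The arm moves only by the tool step_arm, never from a script. Its argument "steps" is a list of rows, each a list of 3 entries, a list of its own where there are three numbers: the turn, a rotation vector about the world's x, y, z in rad, then the shift along the world's x, y, z in m, then the opening, from 0 (shut) to 1 (fully open). In form: [[[wx, wy, wz], [tx, ty, tz], fingers], ...]. A call has 1 to 20 rows; each row is the pose to reach, as a shift and turn from the pose commanded when the call began; what a row does not reach only later rows make up. A row lasts 1/10 s, in which the tool goes at most 50 mm and 8.59 degrees, less where a joint would pass 70% of its speed; a pose out of reach is approached as far as the arm can. A call with a gripper value outside its range is refused whole. The fingers move at their own pace and stop on an object; the grip force is fixed at half the most. Time passes only in rows, so rows that repeat a pose let the fingers close. It gives the time, the measured TCP pose, the force, the opening and the grip force at its end, in the units of the state.
- get_state(): the state, without advancing time (a new reading comes with each control period).
- optics.snapshot(name): name is "scene" or "top"; returns (picture, depth): 400x640x3 uint8, blue, green, red; 400x640 float32, m along the optical axis (not along the pixel's ray), 0 where there is no reading.
- optics.camera_info(name): a dict with "fx", "fy", "cx", "cy" (pixels), "pose" (4x4, takes a point from camera to world coordinates). Camera axes: x right, y up, looking along -z (the intrinsics and any distortion apply to the point x, -y, -z); pixel columns grow to the right and rows downward; lengths in m; the calibration is good to about 2 mm. A picture is of the moment at which its call begins. camera_info takes no time and is no camera call.
- manip.finish_job(): hands the job in; it is judged then, once.
Trained networks look in the newest picture that a camera, given by its name, has taken for a name from the list of things; names that differ only in an ending like _2 or _b are one class to them, and where a whole thing is asked for, a point or a joint stands for the part that bears it (a point fixed in the world has none). Each returns a list of dicts, best first, with "p" (0 to 1); they miss things now and then, are a little off and sometimes report something else, mostly with a low value. They report only what shows in the picture. A call takes as long as a camera call. They do not tell look-alikes from the thing itself.
- optics.regions_of(thing, camera): "region" (400x640 bool, what is visible of it) and "uv" ([column, row] in pixels, amid what is visible of it).
The state is a dict: "t": time; "q": joint angles; "qvel": joint speeds; "joint_efforts": joint torques, N m; "eef_pos": TCP position; "ee_rot": TCP orientation; "contact_force": force on the tool from outside, world axes, zero at the start; "ft_torque": the same for the moment, N m; "width": finger opening in m; "finger_force": force on a finger pad.
Only numpy, scipy, OpenCV 4.12 (cv2) and the standard library are available. Lean on these libraries where they do the work, as an engineer would, in place of code of your own. Each camera call takes 0.05 s, during which the arm holds its last target. There are 200 camera calls.

## Working session

There is one attempt and no reset: what is moved stays moved. The work goes in short steps, Python scripts to look and compute and a tool call to move; the robot and the scene stay as the last step left them, time stands still between calls to the robot, and variables do not carry over. Pictures are saved under pics/ and viewed, at most 10 in all, crops included, and the job is handed in when it is done.

Besides the shell and the picture viewer there is one more tool, called by a JSON object that holds its "fn" and its "kwargs", one argument or row to a line. step_arm: Moves the arm, as the interface text tells. Its arguments: {"type":"object","properties":{"steps":{"type":"array"}},"required":["steps"]}

```bash
mkdir -p pics; cat > h.py <<'E'
import numpy as np, cv2
from workcell import get_state, optics, manip
def cloud(name, depth):
    c=optics.camera_info(name); v,u=np.mgrid[0:400,0:640]
    P=np.stack([(u-c["cx"])/c["fx"]*depth, -(v-c["cy"])/c["fy"]*depth, -depth, np.ones_like(depth)],-1)
    W=(P@np.array(c["pose"]).T)[...,:3]; W[depth<=0]=np.nan
    return W
E
python3 - <<'E'
from h import *
for n in ("scene","top"):
    im,d=optics.snapshot(n); cv2.imwrite(f"pics/{n}0.png",im); np.save(n+"d.npy",d); np.save(n+"im.npy",im)
    c=optics.camera_info(n); print(n,{k:(np.round(v,3).tolist()) for k,v in c.items()})
    W=cloud(n,d)
    for t in ["case","lid","pin_mid","weight_mid","tray_floor","staple_eye","jar_mid","tape","wash_mid","brush","folder"]:
        for r in optics.regions_of(t,n)[:3]:
            m=r["region"]; p=W[m]; 
            if len(p)==0: continue
            print(n,t,round(r["p"],2),np.round(r["uv"]),m.sum(),"med",np.round(np.nanmedian(p,0),3),"lo",np.round(np.nanpercentile(p,2,0),3),"hi",np.round(np.nanpercentile(p,98,0),3))
print(get_state())
E
```

```text
scene {'fx': 368.947, 'fy': 368.947, 'cx': 314.812, 'cy': 194.262, 'pose': [[0.795, -0.371, 0.481, 1.135], [0.607, 0.476, -0.636, -0.788], [0.007, 0.797, 0.604, 0.859], [0.0, 0.0, 0.0, 1.0]]}
scene case 0.58 [294. 256.] 4777 med [ 0.66  -0.237  0.096] lo [ 0.524 -0.332  0.007] hi [ 0.726 -0.095  0.101]
scene case 0.52 [300. 237.] 381 med [ 0.653 -0.212  0.133] lo [ 0.621 -0.228  0.098] hi [ 0.671 -0.181  0.163]
scene lid 0.69 [297. 254.] 4874 med [ 0.66  -0.237  0.096] lo [ 0.521 -0.332  0.002] hi [ 0.726 -0.096  0.101]
scene lid 0.63 [291. 247.] 3524 med [ 0.634 -0.23   0.096] lo [ 0.52  -0.333  0.082] hi [ 0.721 -0.091  0.101]
scene pin_mid 0.65 [190. 274.] 164 med [ 0.384 -0.424  0.012] lo [ 0.354 -0.473  0.004] hi [ 0.422 -0.391  0.017]
scene pin_mid 0.58 [252. 328.] 238 med [ 0.673 -0.447  0.011] lo [ 0.653 -0.511  0.005] hi [ 0.711 -0.427  0.017]
scene pin_mid 0.57 [268. 238.] 195 med [ 0.563 -0.255  0.108] lo [ 0.527 -0.269  0.096] hi [ 0.586 -0.183  0.114]
scene weight_mid 0.83 [300. 238.] 390 med [ 0.653 -0.212  0.133] lo [ 0.623 -0.228  0.097] hi [ 0.671 -0.179  0.163]
scen
[... 3079 characters left out ...]
rray([-1.40018809e+00,  3.26229626e-01, -1.92584375e-01,  1.05197082e+00,
       -4.83056963e-06,  1.43658417e+00]), 'qvel': array([ 7.33386097e-06,  8.52575761e-04,  1.45995287e-03, -1.04707584e-03,
        7.49344817e-04, -1.62949151e-03]), 'joint_efforts': array([-3.79238663e-04, -4.43333995e+01,  2.62757921e+01,  9.80485565e-04,
       -1.64793496e-04, -6.96292901e-06]), 'eef_pos': array([ 0.16507612, -0.52468016,  0.19477063]), 'ee_rot': array([ 9.88408031e-01,  1.51820830e-01, -2.31021956e-06,  5.79477878e-06]), 'contact_force': array([-0.63311537, -0.08479889, -0.00737054]), 'ft_torque': array([ 0.01884399,  0.06019113, -0.02087365]), 'finger_force': 0.0, 'width': 0.08528651869439541}
```

```bash
python3 - <<'E'
from h import *
im=np.load("topim.npy"); d=np.load("topd.npy"); W=cloud("top",d)
cv2.imwrite("pics/topz.png",cv2.resize(im[110:290,130:480],None,fx=2.28,fy=2.28,interpolation=cv2.INTER_CUBIC))
r=[x for x in optics.regions_of("lid","top")][0]["region"]
m=(abs(W[...,2]-.099)<.012)&(W[...,0]<.8)&(W[...,0]>.5)&(W[...,1]<-.05)&(W[...,1]>-.36)
xy=W[m][:,:2].astype(np.float32); print("lidrect",cv2.minAreaRect(xy))
def circ(m): 
    p=W[m][:,:2].astype(np.float32); print(len(p),cv2.minEnclosingCircle(p),p.mean(0), np.median(W[m][:,2]))
circ((W[...,2]>.150)&(W[...,2]<.17)&(abs(W[...,0]-.645)<.06)&(abs(W[...,1]+.2)<.06))
ms=(W[...,2]>.115)&(W[...,2]<.13)&(W[...,0]<.615)&(W[...,0]>.52)&(abs(W[...,1]+.2)<.09)
print("staple",cv2.minAreaRect(W[ms][:,:2].astype(np.float32)),np.nanmax(W[ms][:,2]))
mt=(W[...,2]>.022)&(W[...,2]<.045)&(W[...,0]>.5)&(W[...,0]<.8)&(W[...,1]>.05)&(W[...,1]<.3)
print("tray",cv2.minAreaRect(W[mt][:,:2].astype(np.float32)))
p=[x for x in optics.regions_of("pin_mid","top")][0]["region"]; P=W[p]; P=P[P[:,2]>.104]
print("pin",cv2.minAreaRect(P[:,:2].astype(np.float32)))
for (a,b) in [(.484,-.09),(.53,-.43)]:
    circ((abs(W[...,0]-a)<.06)&(abs(W[...,1]-b)<.06)&(W[...,2]>.11 )&(W[...,2]<.2)&(W[...,0]<.6))
E
```

```text
lidrect ((0.5981994271278381, -0.2037697732448578), (0.24142056703567505, 0.23887357115745544), 79.36628723144531)
72 ((0.6447125673294067, -0.2009049654006958), 0.013274107128381729) [ 0.6434795  -0.20019679] 0.16360148174534128
staple ((0.557906448841095, -0.2275371253490448), (0.07076433300971985, 0.060926586389541626), 82.09346771240234) 0.127398769272407
tray ((0.6418279409408569, 0.1714266836643219), (0.16571970283985138, 0.23211485147476196), 80.3753662109375)
pin ((0.55028235912323, -0.22744348645210266), (0.060110293328762054, 0.0929875522851944), 8.508411407470703)
306 ((0.487114280462265, -0.09235766530036926), 0.028045134618878365) [ 0.48674908 -0.09221917] 0.11626235445454092
491 ((0.5358116626739502, -0.4315100908279419), 0.03395318239927292) [ 0.5333905  -0.42280057] 0.13688508717807824
```

View pics/topz.png

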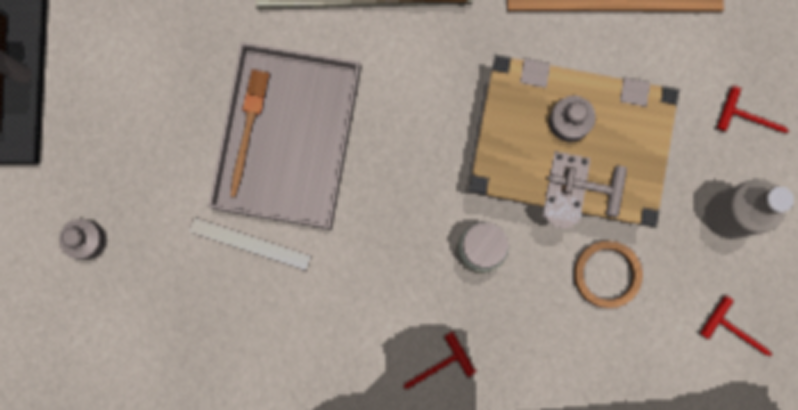

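View pics/scene0.png

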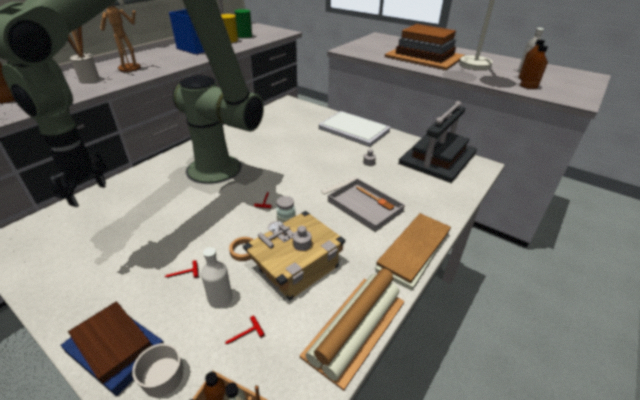

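The top view shows the case at crop (580,140), with the weight at (573,115) and the bare steel pin at (600,187), its handle on the -y side. The tray is at (290,140) with the brush on its left side. The other T-pins are red look-alikes. Next I measure precisely.

```bash
python3 - <<'E'
from h import *
d=np.load("topd.npy"); W=cloud("top",d)
X,Y,Z=W[...,0],W[...,1],W[...,2]
from scipy.optimize import minimize
def fit(pts,L,Wd,x0):
    # rectangle of known size: coverage fit via points-outside + trimmed extents
    def ex(a):
        R=np.array([[np.cos(a),np.sin(a)],[-np.sin(a),np.cos(a)]]); q=pts@R.T
        return np.percentile(q,1,0),np.percentile(q,99,0),R
    a=min(np.radians(np.arange(-20,0,.25)),key=lambda a:np.prod(ex(a)[1]-ex(a)[0]))
    lo,hi,R=ex(a); return np.degrees(a),hi-lo,R.T@((lo+hi)/2),a
m=(abs(Z-.098)<.01)&(X<.8)&(X>.5)&(Y<-.05)&(Y>-.36)
p=W[m][:,:2]; print("lid0",(f:=fit(p,0,0,0))[:3])
a=f[3]; R=np.array([[np.cos(a),np.sin(a)],[-np.sin(a),np.cos(a)]]); c0=f[2]
q=(p-c0)@R.T; q=q[abs(q[:,1])>.035]   # away from strap
lo,hi=np.percentile(q,1,0),np.percentile(q,99,0); C=c0+R.T@((lo+hi)/2); print("lid",hi-lo,C)
np.save("case.npy",[*C,a])
def loc(P): return (P-C)@R.T
print("staple+ pin high pts:")
for z0,z1 in((.104,.109),(.109,.114),(.114,.119),(.119,.13)):
    m=(Z>z0)&(Z<z1)&(X<.6)&(X>.5)&(abs(Y+.22)<.07); l=loc(W[m][:,:2]); print(z0,len(l),np.round(np.percentile(l,[3,50,97],axis=0),4).tolist())
P=W[(Z>.105)&(X<.6)&(X>.5)&(abs(Y+.23)<.07)]; l=loc(P[:,:2]); h=l[l[:,1]<-.035]
hh=h[h[:,1]<np.percentile(h[:,1],5)+.014]
print("handle",np.round(np.percentile(hh,[2,50,98],axis=0),4).tolist())
print("weight loc",loc(np.array([.6440,-.2005])),"jar",loc(np.array([.487,-.092])),"tape",loc(np.array([.452,-.265])),"bottle",loc(np.array([.533,-.425])))
m=(Z>.024)&(Z<.045)&(X>.5)&(X<.8)&(Y>.05)&(Y<.3)
T=fit(W[m][:,:2],0,0,0); print("tray",T[:3])
a=T[3];Rt=np.array([[np.cos(a),np.sin(a)],[-np.sin(a),np.cos(a)]])
b=W[(Z>.009)&(Z<.022)]; lb=(b[:,:2]-T[2])@Rt.T; k=(abs(lb[:,0])<.10)&(abs(lb[:,1])<.068)&(lb[:,1]>.0); print("brush in tray",np.round(np.percentile(lb[k],[2,98],axis=0),3).tolist())
E
```

```text
lid0 (np.float64(-12.000000000000002), array([0.1927095 , 0.23572647]), array([ 0.61493745, -0.20639826]))
lid [0.17988938 0.23714342] [ 0.62188469 -0.20795882]
staple+ pin high pts:
0.104 102 [[-0.1048, -0.0705], [-0.0604, -0.0135], [-0.0253, 0.0218]]
0.109 129 [[-0.0838, -0.0688], [-0.0567, -0.0556], [-0.0293, 0.0162]]
0.114 44 [[-0.0803, -0.0677], [-0.0516, -0.0616], [-0.0274, 0.002]]
0.119 31 [[-0.0726, -0.0598], [-0.0563, -0.0011], [-0.0453, 0.0026]]
handle [[-0.0861, -0.0694], [-0.0562, -0.0616], [-0.0255, -0.0548]]
weight loc [0.02008126 0.01189386] jar [-0.15604633  0.08538074] tape [-0.15431277 -0.09111571] bottle [-0.04181694 -0.23077848]
tray (np.float64(-9.5), array([0.23004237, 0.16538378]), array([0.64114555, 0.17146306]))
brush in tray [[-0.088, 0.005], [0.083, 0.064]]
```

{"fn": "step_arm", "kwargs": {
  "steps": [
    [[0,0,0.1],[0.0,0.03,0.05],1],
    [[0,0,0.2],[0.04,0.06,0.08],1],
    [[0,0,0.35],[0.08,0.08,0.08],1],
    [[0,0,0.5],[0.12,0.1,0.08],1],
    [[0,0,0.65],[0.16,0.12,0.08],1],
    [[0,0,0.8],[0.2,0.145,0.08],1],
    [[0,0,0.95],[0.24,0.17,0.08],1],
    [[0,0,1.056],[0.28,0.195,0.08],1],
    [[0,0,1.056],[0.32,0.22,0.08],1],
    [[0,0,1.056],[0.36,0.245,0.08],1],
    [[0,0,1.056],[0.4,0.27,0.07],1],
    [[0,0,1.056],[0.44,0.3,0.05],1],
    [[0,0,1.056],[0.47,0.32,0.03],1],
    [[0,0,1.056],[0.479,0.3245,0.01],1],
    [[0,0,1.056],[0.479,0.3245,0.01],1],
    [[0,0,1.056],[0.479,0.3245,0.01],1],
    [[0,0,1.056],[0.479,0.3245,0.01],1]
  ]
}}

```text
t: 3.0
eef_pos: [0.644, -0.2013, 0.2064]
ee_rot: [0.778, 0.629, 0.0, 0.001]
contact_force: [0.5, -0.3, 0.3]
width: 0.0854
finger_force: 0.0
```

{"fn": "step_arm", "kwargs": {
  "steps": [
    [[0,0,0],[0,0,-0.03],1],
    [[0,0,0],[0,0,-0.055],1],
    [[0,0,0],[0,0,-0.068],0.9],
    [[0,0,0],[0,0,-0.068],0.7],
    [[0,0,0],[0,0,-0.068],0.5],
    [[0,0,0],[0,0,-0.068],0.4],
    [[0,0,0],[0,0,-0.068],0.3],
    [[0,0,0],[0,0,-0.068],0.2],
    [[0,0,0],[0,0,-0.068],0.1],
    [[0,0,0],[0,0,-0.068],0],
    [[0,0,0],[0,0,-0.068],0],
    [[0,0,0],[0,0,-0.068],0],
    [[0,0,0],[0,0,-0.068],0]
  ]
}}

```text
t: 4.3
eef_pos: [0.644, -0.2001, 0.1367]
ee_rot: [0.777, 0.629, -0.0, -0.0]
contact_force: [-0.1, 0.0, 0.2]
width: -0.0
finger_force: 0.0
```

```bash
python3 - <<'E'
from h import *
o=[]
for n,(r,c) in {"top":(90,300),"scene":(150,210)}.items():
    im,d=optics.snapshot(n); o.append(cv2.resize(im[r:r+140,c:c+140],(400,400),interpolation=cv2.INTER_CUBIC))
    W=cloud(n,d)
    for t in ["weight_mid"]:
        for x in optics.regions_of(t,n)[:2]: print(n,x["p"],x["uv"],np.nanmedian(W[x["region"]],0))
cv2.imwrite("pics/a1.png",np.hstack(o))
E
```

```text
scene 0.58 [300.2, 239.8] [ 0.65314008 -0.21304729  0.13187906]
scene 0.39 [368.5, 159.5] [0.50366534 0.4281647  0.03278117]
```

View pics/a1.png

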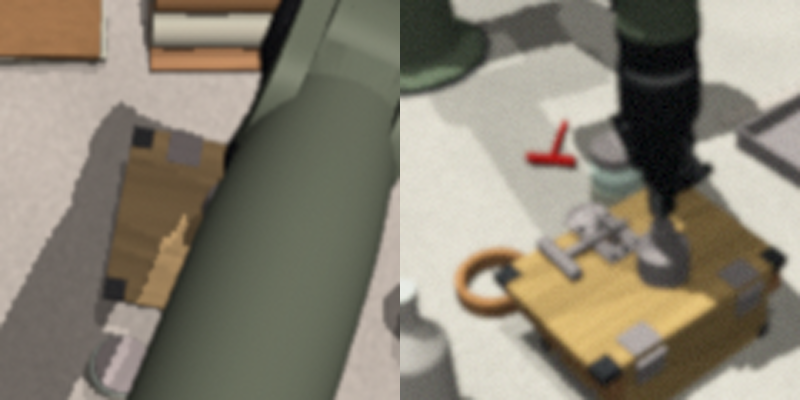

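```bash
python3 - <<'E'
from h import *
from scipy.optimize import least_squares
d0=np.load("scened.npy"); _,d1=optics.snapshot("scene")
for d in (d0,d1):
  W=cloud("scene",d); X,Y,Z=W[...,0],W[...,1],W[...,2]
  for z0,z1,r in ((.105,.13,.027),(.147,.158,.013),(.16,.168,.013)):
    p=W[(Z>z0)&(Z<z1)&(abs(X-.645)<.045)&(abs(Y+.2)<.045)][:,:2]
    if len(p)<4: print(len(p)); continue
    f=least_squares(lambda c:np.hypot(*(p-c).T)-r,p.mean(0)+[-.015,.02],loss="soft_l1",f_scale=.002)
    print(z0,len(p),f.x,p.mean(0),f.cost)
W=cloud("top",np.load("topd.npy"));X,Y,Z=W[...,0],W[...,1],W[...,2]
m=(Z>.11)&(abs(X-.645)<.06)&(abs(Y+.2)<.05); 
for z0,z1 in ((.11,.125),(.125,.14),(.14,.155),(.155,.17)):
  p=W[m&(Z>z0)&(Z<z1)]; print(z0,len(p),p.mean(0) if len(p) else 0, np.ptp(p,axis=0) if len(p) else 0)
E
```

```text
0.105 113 [ 0.64368772 -0.20066325] [ 0.65697857 -0.21734935] 4.9818164067870085e-05
0.147 28 [ 0.65735968 -0.21895935] [ 0.64973068 -0.20928541] 0.00012408314794407296
0.16 31 [ 0.6365365  -0.19723579] [ 0.64533581 -0.20271985] 0.00019395219258778866
0.105 119 [ 0.6435789  -0.20039499] [ 0.65688374 -0.21708449] 6.399079364000438e-05
0.147 28 [ 0.65277235 -0.21998266] [ 0.64808023 -0.20884246] 0.00013321714869530903
0.16 33 [ 0.63875815 -0.19663831] [ 0.64701904 -0.20294419] 0.00015773483726237863
0.11 20 [ 0.63147583 -0.18373487  0.11780142] [0.03701259 0.03126329 0.01460735]
0.125 205 [ 0.6419028  -0.19898107  0.13498054] [0.05301797 0.0511458  0.01350336]
0.14 14 [ 0.64223228 -0.19803691  0.14562751] [0.0426864  0.03340177 0.01489875]
0.155 68 [ 0.64369005 -0.20054633  0.16348519] [0.02232038 0.02525056 0.01291226]
```

```bash
python3 - <<'E'
from h import *
s=get_state(); print(s)
im,d=optics.snapshot("scene"); cv2.imwrite("pics/a2.png",cv2.resize(im[185:265,260:360],(800,600)[:2],interpolation=cv2.INTER_CUBIC))
E
```

```text
{'t': 4.55, 'q': array([-4.10692916e-01,  5.96593895e-01,  8.73635504e-02,  1.06167649e+00,
       -6.93089032e-06,  1.37013315e+00]), 'qvel': array([ 0.0006715 ,  0.00071739,  0.0017178 , -0.00114957, -0.00147785,
       -0.00064567]), 'joint_efforts': array([ 2.17296343e-03, -5.80130303e+01,  2.63621628e+01,  1.91914281e-03,
       -4.41823568e-05,  8.52982197e-06]), 'eef_pos': array([ 0.6440217 , -0.20016986,  0.1367404 ]), 'ee_rot': array([ 7.77331647e-01,  6.29091017e-01, -2.85762067e-05, -4.74187045e-05]), 'contact_force': array([1.02235865, 0.01758026, 0.50887728]), 'ft_torque': array([ 0.04125959, -0.00871817, -0.00517456]), 'finger_force': 0.0, 'width': -0.00010335092923038699}
```

View pics/a2.png

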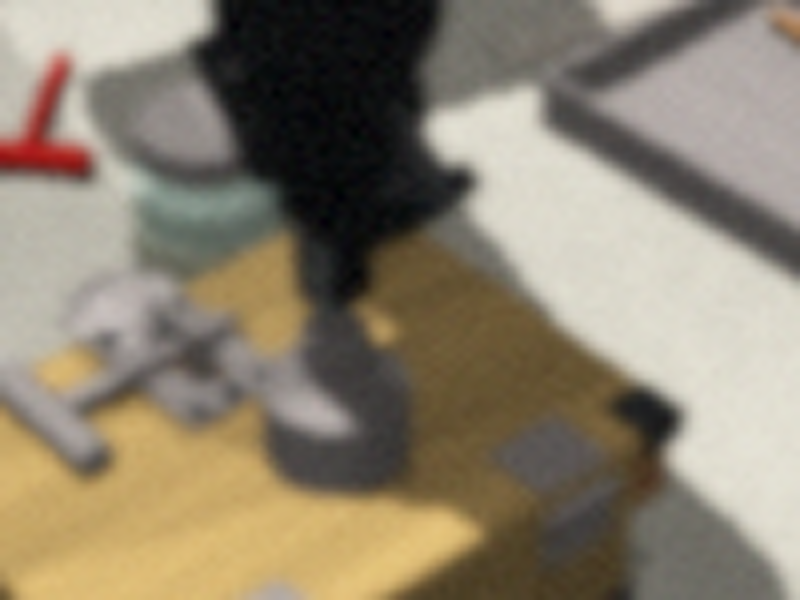

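```bash
python3 - <<'E'
from h import *
im,d=optics.snapshot("scene"); W=cloud("scene",d)
g=im.mean(2)
for v in range(206,244,2):
    print(v," ".join(f"{int(g[v,u])}:{W[v,u,0]:.3f},{W[v,u,1]:.3f},{W[v,u,2]:.3f}" for u in range(296,310,3)))
E
```

```text
206 17:0.636,-0.211,0.243 15:0.654,-0.220,0.258 10:0.662,-0.217,0.259 3:0.672,-0.217,0.265 20:0.671,-0.203,0.255
208 15:0.637,-0.212,0.237 9:0.655,-0.221,0.252 14:0.660,-0.215,0.250 15:0.659,-0.201,0.241 20:0.660,-0.189,0.234
210 20:0.637,-0.212,0.230 14:0.655,-0.220,0.245 7:0.658,-0.212,0.241 12:0.654,-0.195,0.228 29:0.684,-0.219,0.259
212 22:0.635,-0.210,0.221 16:0.655,-0.221,0.239 15:0.656,-0.210,0.232 11:0.659,-0.201,0.227 13:0.687,-0.224,0.257
214 47:0.637,-0.212,0.216 17:0.649,-0.214,0.224 10:0.655,-0.210,0.224 13:0.674,-0.219,0.240 10:0.685,-0.221,0.247
216 79:0.633,-0.209,0.205 24:0.651,-0.217,0.220 13:0.661,-0.217,0.225 10:0.673,-0.219,0.233 31:0.686,-0.223,0.242
218 95:0.631,-0.206,0.194 42:0.649,-0.214,0.210 11:0.657,-0.212,0.212 19:0.673,-0.219,0.226 61:0.586,-0.096,0.096
220 98:0.631,-0.206,0.188 47:0.646,-0.212,0.200 21:0.655,-0.210,0.203 26:0.658,-0.201,0.199 74:0.591,-0.103,0.095
222 104:0.566,-0.132,0.094 52:0.647,-0.213,0.194 14:0.654,-0.209,0.195 28:0.658,-0.200,0.191 82:0.598,-0.111,0.096
224 116:0.573,-0.141,0.095 54:0.647,-0.213,0.186 25:0.655,-0.210,0.189 57:0.
[... 381 characters left out ...]
0.095
232 129:0.625,-0.202,0.136 71:0.646,-0.213,0.157 64:0.653,-0.209,0.157 57:0.659,-0.202,0.155 73:0.651,-0.179,0.134
234 135:0.631,-0.209,0.137 77:0.646,-0.213,0.148 60:0.655,-0.211,0.153 57:0.652,-0.193,0.137 76:0.656,-0.185,0.134
236 143:0.635,-0.213,0.134 108:0.644,-0.210,0.138 66:0.652,-0.207,0.140 62:0.656,-0.199,0.137 63:0.661,-0.191,0.133
238 165:0.639,-0.218,0.133 164:0.646,-0.214,0.134 91:0.654,-0.210,0.136 64:0.660,-0.204,0.135 59:0.664,-0.196,0.131
240 155:0.644,-0.224,0.133 176:0.651,-0.220,0.134 153:0.657,-0.214,0.133 65:0.665,-0.210,0.135 62:0.669,-0.202,0.130
242 91:0.647,-0.227,0.129 133:0.655,-0.225,0.133 135:0.663,-0.221,0.134 78:0.667,-0.213,0.131 57:0.672,-0.206,0.128
```

```bash
python3 - <<'E'
from h import *
for n in("scene",):
    d=np.load(n+"d.npy"); im=np.load(n+"im.npy"); W=cloud(n,d)
    m=(abs(W[...,0]-.165)<.12)&(abs(W[...,1]+.525)<.12)&(W[...,2]>.1)&(im.mean(2)<60)
    p=W[m]; i=np.argsort(p[:,2])[:14]; print(len(p)); print(np.round(p[i],3)); v,u=np.where(m); print(list(zip(u[i],v[i])))
c=optics.camera_info("top"); print(c.keys(), manip.tcp_to_grasp, [k for k in dir(manip) if k[0]!="_"])
W=cloud("scene",optics.snapshot("scene")[1]); im=optics.snapshot("scene")[0]
m=(abs(W[...,0]-.644)<.05)&(abs(W[...,1]+.2)<.05)&(W[...,2]>.165)
p=W[m]; i=np.argsort(p[:,2])[:12]; print(np.round(p[i],3))
E
```

```text
9682
[[ 0.154 -0.481  0.248]
 [ 0.156 -0.484  0.251]
 [ 0.163 -0.482  0.253]
 [ 0.152 -0.484  0.253]
 [ 0.159 -0.479  0.253]
 [ 0.188 -0.57   0.253]
 [ 0.155 -0.483  0.253]
 [ 0.191 -0.568  0.253]
 [ 0.159 -0.476  0.254]
 [ 0.189 -0.572  0.255]
 [ 0.161 -0.482  0.255]
 [ 0.15  -0.485  0.256]
 [ 0.187 -0.571  0.256]
 [ 0.191 -0.567  0.256]]
[(np.int64(102), np.int64(186)), (np.int64(101), np.int64(186)), (np.int64(103), np.int64(186)), (np.int64(100), np.int64(185)), (np.int64(103), np.int64(185)), (np.int64(75), np.int64(205)), (np.int64(101), np.int64(185)), (np.int64(76), np.int64(205)), (np.int64(104), np.int64(184)), (np.int64(74), np.int64(205)), (np.int64(102), np.int64(185)), (np.int64(99), np.int64(184)), (np.int64(74), np.int64(204)), (np.int64(76), np.int64(204))]
dict_keys(['fx', 'fy', 'cx', 'cy', 'pose']) 0.0187 ['IKError', 'finish_job', 'tcp_to_grasp']
[[ 0.652 -0.211  0.166]
 [ 0.652 -0.198  0.175]
 [ 0.649 -0.212  0.176]
 [ 0.648 -0.21   0.178]
 [ 0.65  -0.209  0.178]
 [ 0.64  -0.213  0.179]
 [ 0.653 -0.208  0.179]
 [ 0.637 -0.21   0.179]
 [ 0.647 -0.213  0.179]
 [ 0.642 -0.212  0.179]
 [ 0.655 -0.197  0.18 ]
 [ 0.654 -0.204  0.18 ]]
```

The fingertips are seen about 38 mm above the reported TCP, both when open and when shut. So the reported tool point is off, and I correct by going lower in careful steps.

{"fn": "step_arm", "kwargs": {
  "steps": [
    [[0,0,0],[0,0,0.003],1],
    [[0,0,0],[0,0,0.003],1],
    [[0,0,0],[0,0,0.003],1],
    [[0,0,0],[0,0,0.003],1],
    [[0,0,0],[0,0,0.003],1],
    [[0,0,0],[0,0,0.003],1],
    [[0,0,0],[0,0,0.003],1],
    [[0,0,0],[0,0,-0.01],1],
    [[0,0,0],[0,0,-0.02],1],
    [[0,0,0],[0,0,-0.028],1],
    [[0,0,0],[0,0,-0.034],1],
    [[0,0,0],[0,0,-0.034],1],
    [[0,0,0],[0,0,-0.034],1]
  ]
}}

```text
t: 6.05
eef_pos: [0.6441, -0.2002, 0.1026]
ee_rot: [0.777, 0.629, -0.0, -0.0]
contact_force: [-0.2, -0.5, -0.3]
width: 0.0856
finger_force: 0.0
```

```bash
python3 - <<'E'
from h import *
im,d=optics.snapshot("scene"); W=cloud("scene",d)
print(get_state()["width"],get_state()["contact_force"])
cv2.imwrite("pics/a3.png",cv2.resize(im[185:265,260:360],(800,600),interpolation=cv2.INTER_CUBIC))
E
```

```text
0.0853128982673371 [-0.23473925 -0.48529783  0.17227495]
```

View pics/a3.png

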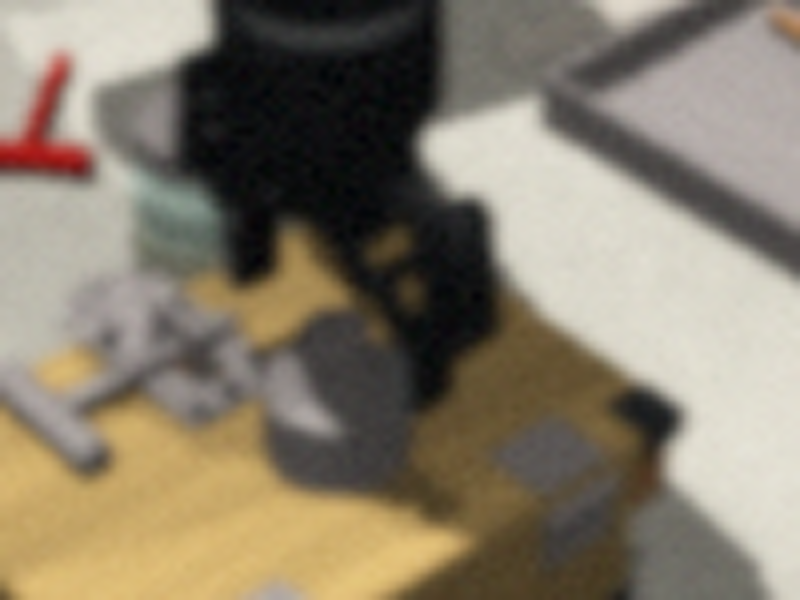

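The fingers now straddle the knob, with the rear fingertip at crop (425,395) and nothing touching. I close the gripper.

{"fn": "step_arm", "kwargs": {
  "steps": [
    [[0,0,0],[0,0,0],0.6],
    [[0,0,0],[0,0,0],0.5],
    [[0,0,0],[0,0,0],0.4],
    [[0,0,0],[0,0,0],0.3],
    [[0,0,0],[0,0,0],0.2],
    [[0,0,0],[0,0,0],0.1],
    [[0,0,0],[0,0,0],0],
    [[0,0,0],[0,0,0],0],
    [[0,0,0],[0,0,0],0],
    [[0,0,0],[0,0,0],0]
  ]
}}

```text
t: 7.1
eef_pos: [0.6445, -0.2003, 0.1032]
ee_rot: [0.777, 0.629, 0.0, 0.0]
contact_force: [0.5, -0.7, 4.1]
width: 0.0234
finger_force: 58.9
```

{"fn": "step_arm", "kwargs": {
  "steps": [
    [[0,0,0],[0,0,0.005],0],
    [[0,0,0],[0,0,0.012],0],
    [[0,0,0],[0,0,0.02],0],
    [[0,0,0],[0,0,0.02],0]
  ]
}}

```text
t: 7.5
eef_pos: [0.6445, -0.2004, 0.1238]
ee_rot: [0.777, 0.629, 0.0, 0.0]
contact_force: [-0.2, 0.0, -4.8]
width: 0.0235
finger_force: 59.2
```

{"fn": "step_arm", "kwargs": {
  "steps": [
    [[0,0,0],[0,0.0,0.03],0],
    [[0,0,0],[0.0,0.02,0.05],0],
    [[0,0,0],[0.01,0.05,0.06],0],
    [[0,0,0],[0.015,0.085,0.06],0],
    [[0,0,0],[0.02,0.12,0.06],0],
    [[0,0,0],[0.03,0.155,0.06],0],
    [[0,0,0],[0.035,0.19,0.06],0],
    [[0,0,0],[0.04,0.225,0.06],0],
    [[0,0,0],[0.045,0.26,0.06],0],
    [[0,0,0],[0.05,0.29,0.05],0],
    [[0,0,0],[0.055,0.315,0.03],0],
    [[0,0,0],[0.058,0.33,0.0],0],
    [[0,0,0],[0.058,0.338,-0.03],0],
    [[0,0,0],[0.058,0.341,-0.055],0],
    [[0,0,0],[0.058,0.341,-0.075],0],
    [[0,0,0],[0.058,0.341,-0.09],0],
    [[0,0,0],[0.058,0.341,-0.1],0],
    [[0,0,0],[0.058,0.341,-0.105],0],
    [[0,0,0],[0.058,0.341,-0.105],0],
    [[0,0,0],[0.058,0.341,-0.105],0]
  ]
}}

```text
t: 9.5
eef_pos: [0.7029, 0.1408, 0.0189]
ee_rot: [0.777, 0.629, 0.001, 0.0]
contact_force: [1.0, -0.1, -6.3]
width: 0.0235
finger_force: 60.0
```

{"fn": "step_arm", "kwargs": {
  "steps": [
    [[0,0,0],[0,0,-0.002],0],
    [[0,0,0],[0,0,-0.004],0],
    [[0,0,0],[0,0,-0.006],0],
    [[0,0,0],[0,0,-0.0075],0],
    [[0,0,0],[0,0,-0.0075],0],
    [[0,0,0],[0,0,-0.0075],0]
  ]
}}

```text
t: 10.1
eef_pos: [0.7022, 0.1408, 0.0104]
ee_rot: [0.777, 0.629, 0.0, 0.0]
contact_force: [0.3, 0.5, -5.8]
width: 0.0235
finger_force: 60.1
```

{"fn": "step_arm", "kwargs": {
  "steps": [
    [[0,0,0],[0,0,-0.001],0],
    [[0,0,0],[0,0,-0.002],0],
    [[0,0,0],[0,0,-0.002],0]
  ]
}}

```text
t: 10.4
eef_pos: [0.7024, 0.1407, 0.0102]
ee_rot: [0.777, 0.629, 0.0, 0.0]
contact_force: [-4.2, -1.7, 5.7]
width: 0.0232
finger_force: 61.1
```

{"fn": "step_arm", "kwargs": {
  "steps": [
    [[0,0,0],[0,0,0.001],0.3],
    [[0,0,0],[0,0,0.001],0.5],
    [[0,0,0],[0,0,0.001],0.7],
    [[0,0,0],[0,0,0.001],0.7],
    [[0,0,0],[0,0,0.001],0.7],
    [[0,0,0],[0,0,0.02],0.7],
    [[0,0,0],[0,0,0.06],0.7],
    [[0,0,0],[0,0,0.1],0.7],
    [[0,0,0],[-0.01,-0.04,0.12],0.7],
    [[0,0,0],[-0.03,-0.085,0.13],0.7],
    [[0,0,0],[-0.05,-0.13,0.13],0.6],
    [[0,0,0],[-0.07,-0.175,0.13],0.6],
    [[0,0,0],[-0.085,-0.22,0.13],0.5],
    [[0,0,0],[-0.1,-0.265,0.13],0.5],
    [[0,0,0],[-0.12,-0.31,0.12],0.5],
    [[0,0,0],[-0.135,-0.35,0.11],0.5],
    [[0,0,0],[-0.143,-0.372,0.1],0.5],
    [[0,0,0],[-0.143,-0.372,0.1],0.5],
    [[0,0,0],[-0.143,-0.372,0.1],0.5]
  ]
}}

```text
t: 12.3
eef_pos: [0.5589, -0.2313, 0.1082]
ee_rot: [0.778, 0.629, 0.0, -0.0]
contact_force: [-0.1, 0.9, -0.2]
width: 0.0427
finger_force: 0.0
```

```bash
python3 - <<'E'
from h import *
im,d=optics.snapshot("scene"); W=cloud("scene",d)
print(get_state()["eef_pos"],get_state()["width"])
a=im[180:270,230:330]; b=im[160:250,320:420]
cv2.imwrite("pics/a4.png",np.hstack([cv2.resize(x,(400,360),interpolation=cv2.INTER_CUBIC) for x in (a,b)]))
Z=W[...,2]; m=(Z>.1)&(Z<.2)&(im.mean(2)<45)&(abs(W[...,0]-.56)<.08)&(abs(W[...,1]+.23)<.08)
p=W[m]; i=np.argsort(p[:,2])[:12]; print(np.round(p[i],3))
m=(Z>.008)&(Z<.09)&(abs(W[...,0]-.70)<.05)&(abs(W[...,1]-.14)<.05); print("w",np.nanmean(W[m],0),np.nanmax(Z[m]))
E
```

```text
[ 0.55937837 -0.23068961  0.10851751] 0.04264121634805098
[[ 0.557 -0.195  0.12 ]
 [ 0.561 -0.199  0.121]
 [ 0.536 -0.23   0.153]
 [ 0.592 -0.232  0.154]
 [ 0.592 -0.243  0.155]
 [ 0.59  -0.246  0.156]
 [ 0.591 -0.235  0.156]
 [ 0.586 -0.245  0.157]
 [ 0.539 -0.228  0.157]
 [ 0.538 -0.223  0.157]
 [ 0.593 -0.24   0.158]
 [ 0.537 -0.23   0.158]]
w [0.71414135 0.12608517 0.0355894 ] 0.07166865830201252
```

View pics/a4.png

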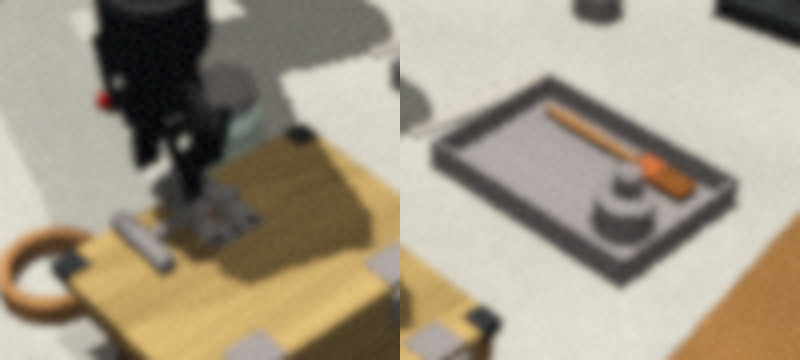

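{"fn": "step_arm", "kwargs": {
  "steps": [
    [[0,0,0],[0,0,-0.02],0.5],
    [[0,0,0],[0,0,-0.036],0.5],
    [[0,0,0],[0,0,-0.043],0.5],
    [[0,0,0],[0,0,-0.047],0.5],
    [[0,0,0],[0,0,-0.047],0.4],
    [[0,0,0],[0,0,-0.047],0.3],
    [[0,0,0],[0,0,-0.047],0.25],
    [[0,0,0],[0,0,-0.047],0.22]
  ]
}}

```text
t: 13.15
eef_pos: [0.5595, -0.2314, 0.0619]
ee_rot: [0.777, 0.629, 0.0, 0.001]
contact_force: [0.7, 0.6, 1.0]
width: 0.0187
finger_force: 0.0
```

{"fn": "step_arm", "kwargs": {
  "steps": [
    [[0,0,0],[0,0,0],0.15],
    [[0,0,0],[0,0,0],0.1],
    [[0,0,0],[0,0,0],0.05],
    [[0,0,0],[0,0,0],0],
    [[0,0,0],[0,0,0],0]
  ]
}}

```text
t: 13.65
eef_pos: [0.5593, -0.2314, 0.0617]
ee_rot: [0.777, 0.629, 0.0, 0.0]
contact_force: [-1.2, -0.2, 5.0]
width: 0.0074
finger_force: 58.7
```

{"fn": "step_arm", "kwargs": {
  "steps": [
    [[0,0,0],[0,0,0],0.2],
    [[0,0,0],[0,0,0],0.2],
    [[0,0,0],[0,0,0],0.2],
    [[0,0,0],[0,0,-0.003],0.2],
    [[0,0,0],[0,0,-0.003],0.1],
    [[0,0,0],[0,0,-0.003],0.0],
    [[0,0,0],[0,0,-0.003],0],
    [[0,0,0],[0,0,-0.003],0]
  ]
}}

```text
t: 14.45
eef_pos: [0.5601, -0.2317, 0.0609]
ee_rot: [0.777, 0.629, 0.001, 0.001]
contact_force: [-4.1, 1.5, 15.7]
width: 0.0075
finger_force: 60.7
```

{"fn": "step_arm", "kwargs": {
  "steps": [
    [[0,0,0],[0,0,0.003],0],
    [[0,0,0],[0,0,0.004],0],
    [[0,0,0],[-0.001,-0.005,0.004],0],
    [[0,0,0],[-0.002,-0.01,0.004],0],
    [[0,0,0],[-0.003,-0.015,0.004],0],
    [[0,0,0],[-0.004,-0.02,0.004],0],
    [[0,0,0],[-0.005,-0.025,0.004],0]
  ]
}}

```text
t: 15.15
eef_pos: [0.5538, -0.2568, 0.062]
ee_rot: [0.777, 0.629, -0.0, -0.0]
contact_force: [0.7, -0.5, -0.6]
width: 0.007
finger_force: 59.4
```

{"fn": "step_arm", "kwargs": {
  "steps": [
    [[0,0,0],[-0.001,-0.006,0],0],
    [[0,0,0],[-0.0025,-0.012,0],0],
    [[0,0,0],[-0.004,-0.019,0],0],
    [[0,0,0],[-0.0055,-0.026,0],0],
    [[0,0,0],[-0.007,-0.033,0],0],
    [[0,0,0],[-0.007,-0.033,0.01],0],
    [[0,0,0],[-0.007,-0.033,0.03],0],
    [[0,0,0],[-0.007,-0.033,0.07],0],
    [[0,0,0],[-0.007,-0.033,0.1],0],
    [[0,0,0],[-0.007,-0.033,0.1],0]
  ]
}}

```text
t: 16.15
eef_pos: [0.5501, -0.291, 0.1683]
ee_rot: [0.777, 0.629, 0.001, 0.005]
contact_force: [1.1, -0.7, -0.8]
width: 0.0072
finger_force: 59.4
```

```bash
python3 - <<'E'
from h import *
s=get_state(); print(s["eef_pos"],s["width"],s["contact_force"],s["q"])
o=[]
for n,(r,c) in {"top":(130,340),"scene":(170,200)}.items():
    im,d=optics.snapshot(n); o.append(cv2.resize(im[r:r+110,c:c+110],(400,400),interpolation=cv2.INTER_CUBIC))
cv2.imwrite("pics/a5.png",np.hstack(o))
E
```

```text
[ 0.55007844 -0.29097295  0.16827589] 0.007154077695181151 [ 1.10056416 -0.74093013 -0.8012541 ] [-6.05189923e-01  4.69415658e-01 -4.42160992e-02  1.04769648e+00
  1.62450654e-04  1.17535024e+00]
```

View pics/a5.png

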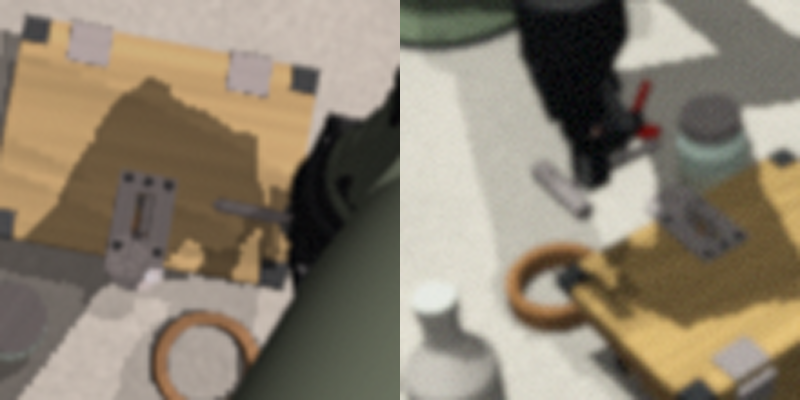

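The pin is held level and clear of the staple; in the top view the strap slot at (145,215) is empty. I carry it to the tray, turned a quarter.

{"fn": "step_arm", "kwargs": {
  "steps": [
    [[0,0,0.14],[0.005,0.03,0.01],0],
    [[0,0,0.28],[0.01,0.07,0.01],0],
    [[0,0,0.42],[0.015,0.11,0.01],0],
    [[0,0,0.56],[0.02,0.15,0.01],0],
    [[0,0,0.7],[0.025,0.19,0.01],0],
    [[0,0,0.84],[0.03,0.23,0.01],0],
    [[0,0,0.98],[0.035,0.27,0.01],0],
    [[0,0,1.12],[0.04,0.31,0.01],0],
    [[0,0,1.26],[0.045,0.35,0.01],0],
    [[0,0,1.4],[0.05,0.39,0.0],0],
    [[0,0,1.54],[0.06,0.43,-0.02],0],
    [[0,0,1.6],[0.061,0.447,-0.05],0],
    [[0,0,1.6],[0.061,0.447,-0.09],0],
    [[0,0,1.6],[0.061,0.447,-0.125],0],
    [[0,0,1.6],[0.061,0.447,-0.155],0],
    [[0,0,1.6],[0.061,0.447,-0.175],0],
    [[0,0,1.6],[0.061,0.447,-0.185],0],
    [[0,0,1.6],[0.061,0.447,-0.185],0]
  ]
}}

```text
t: 18.05
eef_pos: [0.6056, 0.1575, -0.0252]
ee_rot: [0.09, 0.996, -0.001, -0.002]
contact_force: [0.1, -0.6, -0.8]
width: 0.0075
finger_force: 59.5
```

{"fn": "step_arm", "kwargs": {
  "steps": [
    [[0,0,0],[0,0,-0.002],0],
    [[0,0,0],[0,0,-0.004],0],
    [[0,0,0],[0,0,-0.005],0],
    [[0,0,0],[0,0,-0.005],0]
  ]
}}

```text
t: 18.45
eef_pos: [0.6086, 0.1579, -0.027]
ee_rot: [0.09, 0.996, 0.0, 0.001]
contact_force: [-0.0, 0.3, -1.8]
width: 0.0077
finger_force: 59.5
```

{"fn": "step_arm", "kwargs": {
  "steps": [
    [[0,0,0],[0,0,-0.002],0],
    [[0,0,0],[0,0,-0.004],0],
    [[0,0,0],[0,0,-0.0055],0],
    [[0,0,0],[0,0,-0.0055],0]
  ]
}}

```text
t: 18.85
eef_pos: [0.6083, 0.1579, -0.032]
ee_rot: [0.09, 0.996, 0.0, 0.0]
contact_force: [-3.1, -0.8, 8.8]
width: 0.0071
finger_force: 64.2
```

{"fn": "step_arm", "kwargs": {
  "steps": [
    [[0,0,0],[0,0,0.001],0.15],
    [[0,0,0],[0,0,0.001],0.3],
    [[0,0,0],[0,0,0.001],0.3],
    [[0,0,0],[0,0,0.001],0.3],
    [[0,0,0],[0,0,0.02],0.3],
    [[0,0,0],[0,0,0.06],0.3],
    [[0,0,0],[0,0,0.1],0.3],
    [[0,0,0],[0,0,0.15],0.3],
    [[0,0,0],[-0.01,-0.03,0.19],0.2],
    [[0,0,0],[-0.02,-0.08,0.22],0.1],
    [[0,0,0],[-0.03,-0.12,0.22],0],
    [[0,0,0],[-0.04,-0.16,0.22],0],
    [[0,0,0],[-0.05,-0.2,0.22],0],
    [[-0.02,-0.1,0],[-0.06,-0.24,0.22],0],
    [[-0.05,-0.24,0],[-0.07,-0.28,0.22],0],
    [[-0.08,-0.38,0],[-0.08,-0.32,0.22],0],
    [[-0.11,-0.52,0],[-0.09,-0.36,0.22],0],
    [[-0.14,-0.66,0],[-0.094,-0.39,0.21],0],
    [[-0.163,-0.768,0],[-0.094,-0.394,0.2],0],
    [[-0.163,-0.768,0],[-0.094,-0.394,0.186],0]
  ]
}}

```text
t: 20.85
eef_pos: [0.5113, -0.2364, 0.1517]
ee_rot: [0.085, 0.92, -0.046, 0.38]
contact_force: [0.2, -0.6, -0.3]
width: 0.0002
finger_force: 0.0
```

{"fn": "step_arm", "kwargs": {
  "steps": [
    [[0,0,0],[0,0,0],0],
    [[0,0,0],[0,0,0],0],
    [[0,0,0],[0,0,0],0]
  ]
}}

```text
t: 21.15
eef_pos: [0.5155, -0.2369, 0.1544]
ee_rot: [0.083, 0.92, -0.046, 0.381]
contact_force: [1.1, 0.9, -0.7]
width: 0.0001
finger_force: 0.0
```

```bash
python3 - <<'E'
from h import *
from scipy.spatial.transform import Rotation as Ro
s=get_state(); print(s["eef_pos"],s["q"],Ro.from_quat(s["ee_rot"]).as_matrix().round(3).tolist())
im,d=optics.snapshot("scene"); W=cloud("scene",d)
a=im[170:270,200:325]; b=im[160:260,310:435]
cv2.imwrite("pics/a6.png",np.hstack([cv2.resize(x,(400,320),interpolation=cv2.INTER_CUBIC) for x in (a,b)]))
C=np.load("case.npy"); t=C[2]; R=np.array([[np.cos(t),np.sin(t)],[-np.sin(t),np.cos(t)]])
L=W.copy(); L[...,:2]=(W[...,:2]-C[:2])@R.T
m=(L[...,2]>.12)&(im.mean(2)<60)&(abs(L[...,0]+.1)<.15)&(abs(L[...,1]+.05)<.06)
p=L[m]; i=np.argsort(p[:,2])[:14]; print("lowest",np.round(p[i],3).tolist()); i=np.argsort(-p[:,0])[:10]; print("fwd",np.round(p[i],3).tolist())
e=s["eef_pos"]; print("rep local",(e[:2]-C[:2])@R.T,e[2])
E
```

```text
[ 0.51552631 -0.23687945  0.15441488] [-0.80886593  0.04090213 -1.09202008 -0.25367051  0.41094993 -0.47977043] [[-0.697, 0.187, 0.693], [0.117, 0.982, -0.147], [-0.708, -0.021, -0.706]]
lowest [[-0.124, -0.045, 0.181], [-0.126, -0.059, 0.187], [-0.136, -0.064, 0.187], [-0.129, -0.064, 0.188], [-0.125, -0.064, 0.19], [-0.128, -0.061, 0.19], [-0.125, -0.06, 0.191], [-0.13, -0.06, 0.192], [-0.128, -0.064, 0.192], [-0.132, -0.058, 0.194], [-0.137, -0.065, 0.194], [-0.129, -0.064, 0.195], [-0.129, -0.066, 0.196], [-0.131, -0.062, 0.196]]
fwd [[-0.124, -0.045, 0.181], [-0.125, -0.064, 0.19], [-0.125, -0.06, 0.191], [-0.126, -0.059, 0.187], [-0.128, -0.064, 0.192], [-0.128, -0.061, 0.19], [-0.129, -0.064, 0.195], [-0.129, -0.064, 0.188], [-0.129, -0.066, 0.196], [-0.13, -0.066, 0.199]]
rep local [-0.09802125 -0.0504018 ] 0.15441488090582894
```

View pics/a6.png

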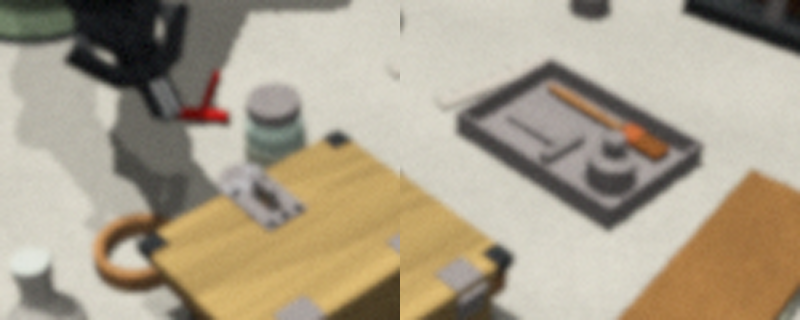

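Weight and pin are both in the tray. The tilted fingertip is seen at local (-0.124, -0.05), z 0.183, so the 37 mm offset lies along the tool axis. Now I go down in front of the lip.

{"fn": "step_arm", "kwargs": {
  "steps": [
    [[0,0,0],[0,0,-0.03],0],
    [[0,0,0],[0,0,-0.06],0],
    [[0,0,0],[0,0,-0.09],0],
    [[0,0,0],[0,0,-0.11],0],
    [[0,0,0],[0,0,-0.122],0],
    [[0,0,0],[0,0,-0.122],0],
    [[0,0,0],[0,0,-0.122],0]
  ]
}}

```text
t: 21.9
eef_pos: [0.515, -0.2363, 0.0312]
ee_rot: [0.083, 0.92, -0.045, 0.38]
contact_force: [-0.6, -0.3, -0.8]
width: 0.0003
finger_force: 0.0
```

{"fn": "step_arm", "kwargs": {
  "steps": [
    [[0,0,0],[0.012,-0.0025,0],0],
    [[0,0,0],[0.024,-0.005,0],0],
    [[0,0,0],[0.036,-0.0075,0],0],
    [[0,0,0],[0.036,-0.0075,0],0],
    [[0,0,0],[0.036,-0.0075,0.004],0],
    [[0,0,0],[0.036,-0.0075,0.008],0],
    [[0,0,0],[0.036,-0.0075,0.012],0],
    [[0,0,0],[0.036,-0.0075,0.016],0],
    [[0,0,0],[0.036,-0.0075,0.02],0],
    [[0,0,0],[0.036,-0.0075,0.02],0]
  ]
}}

```text
t: 22.9
eef_pos: [0.5491, -0.2432, 0.0505]
ee_rot: [0.084, 0.92, -0.045, 0.379]
contact_force: [-3.3, -0.0, -2.7]
width: -0.0002
finger_force: 1.8
```

{"fn": "step_arm", "kwargs": {
  "steps": [
    [[0,0,0],[0.002,0,0.012],0],
    [[0,0,0],[0.0035,-0.001,0.0234],0],
    [[0,0,0],[0.006,-0.001,0.033],0],
    [[0,0,0],[0.0085,-0.002,0.043],0],
    [[0,0,0],[0.012,-0.003,0.053],0],
    [[0,0,0],[0.0165,-0.0035,0.062],0],
    [[0,0,0],[0.022,-0.005,0.072],0],
    [[0,0,0],[0.0285,-0.006,0.0815],0],
    [[0,0,0],[0.034,-0.007,0.09],0],
    [[0,0,0],[0.04,-0.0085,0.0975],0],
    [[0,0,0],[0.048,-0.01,0.106],0],
    [[0,0,0],[0.056,-0.012,0.113],0],
    [[0,0,0],[0.0635,-0.0135,0.119],0],
    [[0,0,0],[0.0715,-0.015,0.1245],0],
    [[0,0,0],[0.08,-0.017,0.13],0],
    [[0,0,0],[0.0895,-0.019,0.136],0],
    [[0,0,0],[0.0895,-0.019,0.136],0]
  ]
}}

```text
t: 24.6
eef_pos: [0.6419, -0.2635, 0.1889]
ee_rot: [0.083, 0.92, -0.046, 0.381]
contact_force: [-2.2, 0.3, 0.3]
width: 0.0003
finger_force: 0.6
```

```bash
python3 - <<'E'
from h import *
s=get_state(); print(s["eef_pos"],s["q"],s["contact_force"])
im,d=optics.snapshot("scene"); cv2.imwrite("pics/a7.png",cv2.resize(im[120:320,190:440],(750,600),interpolation=cv2.INTER_CUBIC))
E
```

```text
[ 0.64190391 -0.2635293   0.18891703] [-0.64512389  0.18368919 -0.79868155 -0.15125003  0.3040103  -0.3472384 ] [-2.23571997  0.31272073  0.26795359]
```

View pics/a7.png

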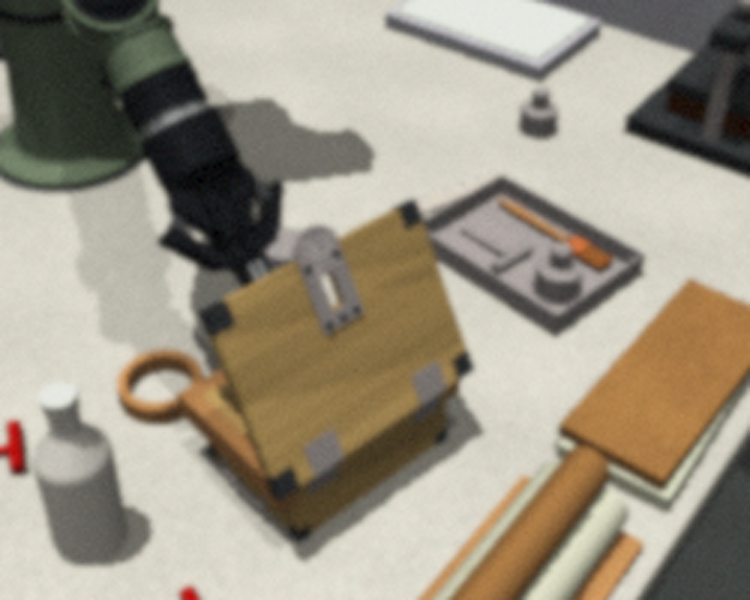

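The lid is up about 60° on the fingertip. Its edge runs from (210,315) to (410,210) in the crop, and the bystanders are untouched. I continue, more slowly.

{"fn": "step_arm", "kwargs": {
  "steps": [
    [[0,0,0],[0.01,-0.002,0.0045],0],
    [[0,0,0],[0.0195,-0.004,0.0086],0],
    [[0,0,0],[0.0285,-0.006,0.0115],0],
    [[0,0,0],[0.0375,-0.008,0.0137],0],
    [[0,0,0],[0.046,-0.01,0.016],0],
    [[0,0,0],[0.0555,-0.012,0.0175],0],
    [[0,0,0],[0.063,-0.0135,0.0185],0],
    [[0,0,0],[0.07,-0.015,0.019],0],
    [[0,0,0],[0.0765,-0.0165,0.019],0],
    [[0,0,0],[0.083,-0.018,0.0185],0],
    [[0,0,0],[0.09,-0.019,0.018],0],
    [[0,0,0],[0.098,-0.021,0.0175],0],
    [[0,0,0],[0.105,-0.0225,0.016],0],
    [[0,0,0],[0.112,-0.024,0.0145],0],
    [[0,0,0],[0.116,-0.025,0.0135],0],
    [[0,0,0],[0.116,-0.025,0.0135],0],
    [[0,0,0],[0.116,-0.025,0.0135],0]
  ]
}}

```text
t: 26.35
eef_pos: [0.7554, -0.2875, 0.2]
ee_rot: [0.083, 0.92, -0.045, 0.38]
contact_force: [-0.3, -0.2, -0.5]
width: -0.0001
finger_force: 0.0
```

Next I retreat forward and up, then check.

{"fn": "step_arm", "kwargs": {
  "steps": [
    [[0,0,0],[-0.02,0.004,0.01],0],
    [[0,0,0],[-0.05,0.01,0.03],0],
    [[0,0,0],[-0.09,0.02,0.06],0],
    [[0,0,0],[-0.13,0.03,0.09],0],
    [[0,0,0],[-0.17,0.04,0.12],0],
    [[0,0,0],[-0.2,0.05,0.12],0],
    [[0,0,0],[-0.23,0.05,0.12],0],
    [[0,0,0],[-0.23,0.05,0.12],0],
    [[0,0,0],[-0.23,0.05,0.12],0]
  ]
}}

```text
t: 27.25
eef_pos: [0.5253, -0.2381, 0.3211]
ee_rot: [0.084, 0.92, -0.046, 0.381]
contact_force: [1.0, -0.3, -0.4]
width: -0.0001
finger_force: 0.0
```

```bash
python3 - <<'E'
from h import *
im,d=optics.snapshot("scene"); cv2.imwrite("pics/a8.png",cv2.resize(im[120:320,190:440],(750,600),interpolation=cv2.INTER_CUBIC)); print(get_state()["eef_pos"],get_state()["t"])
E
```

```text
[ 0.52583047 -0.23811283  0.32103556] 27.3
```

View pics/a8.png

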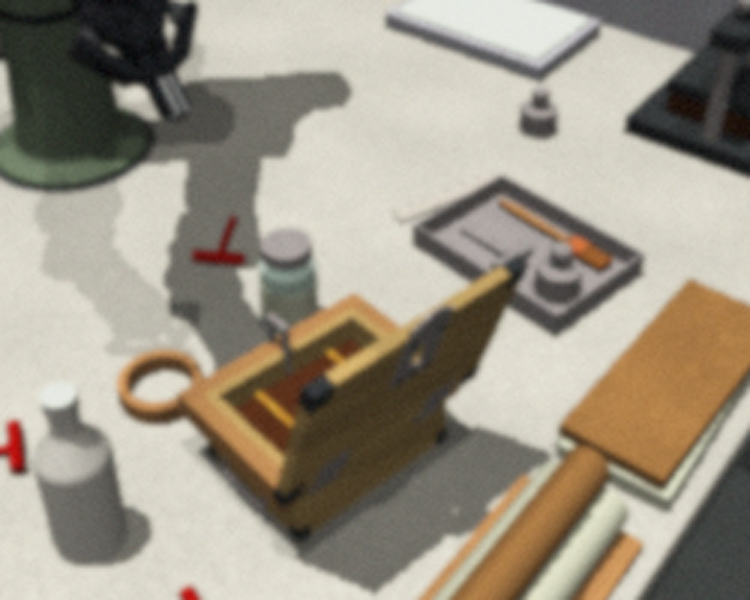

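The lid leans back on its stops, with its top edge running from (315,390) to (520,265). The weight and pin are in the tray, the bystanders have not moved, and the robot is clear.

```bash
python3 -c "
from workcell import manip
print(manip.finish_job())"
```

```text
the job is handed in; nothing more can be done
None
```

The case is open with its lid resting back on its stops, the weight is upright in the tray with the pin lying beside it, and the job is handed in at 27.3 s; no verdict came back.

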